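Slide the locating pin home in the fixture plate

TASK

Set up the test fixture for the next connector: slide the yellow-headed locating pin across the dark steel plate, without lifting it off the plate, until its foot drops into the plate's one round blind hole. Let go of it standing upright on the bottom of the hole, and leave the blue-headed pin where it stands.

Things in the scene. Friction and masses are not known exactly. Their poses are not given: they have to be found in the camera images.
- fixture_plate: bare dark steel plate fixed flat on the bench between the two press towers (grey upright columns 0.29 m tall to its left and right; the gripper must come over them and down between them), 140 mm (its x) by 110 mm (its y) by 24 mm thick; origin at the centre of its underside, z up, top face at z = 24 mm; it lies at a different place and turn each time. Three small flush screws show in its top face, two pins stand loose on it, and its only hole is point hole
- hole (a point): centre of the mouth of the plain round blind hole in the plate, level with the plate's top face; 42 mm wide, 14 mm deep with a flat bottom of bright bare metal, with a 3 mm chamfer round the mouth; 40 mm from the plate's centre along the plate's +x
- yellow_pin: the pin to move: loose upright steel locating pin with a yellow plastic head, 74 mm tall, 0.12 kg; round steel foot 26 mm wide and 30 mm tall with a 3 mm chamfer below, thin 12 mm neck, round straight head 20 mm wide from 40 to 74 mm above the pin's underside. Origin at the centre of its flat underside, z up along the pin. At the start it stands on the plate's top face, clear of the hole; it is bottomed in the hole when its origin is 14 mm below the plate's top face
- blue_pin: the same pin with a blue head, standing on the same plate about 60 to 75 mm from the yellow one and clear of the straight line from it to the hole; it stays there

How it is judged:
By the outcome, as a careful person would: the job done as asked, in the order asked, and still so for the second after the job is handed in, with the robot touching nothing.
It also fails if it takes over 40 s, if anything falls off the work surface, if the arm or the gripper's body presses on something with over 40 N, if the wrist force passes 120 N, or if a joint passes its speed limit or range.

ROBOT

A 7-joint arm with a two-finger parallel gripper is mounted at the origin on a cart in front of the work surface, level with it; the furniture and walls round the work are solid. World frame = base frame: x ahead of the robot, y to its left, z up, the work surface at z = 0. Lengths are in m, angles in rad, forces in N, time in s.
With the tool pointing down it reaches from about 0.425 to 0.95 m from the base axis. Payload 4.7 kg.
Tool frame: the origin (TCP) lies on the centre line of the jaws, within the pads' length; the fingertips stand robot.nose_length ahead of it and the grasp point (between the pads) lies 8 mm behind it (robot.nose_length is the distance from the TCP to the fingertips, in m); z points along the fingers, y is the line along which they close (so a half turn about z gives the same grasp; the last joint's range is limited). The gripper opens to 85 mm and grips with 20 to 120 N. Pads are 22 mm wide; open, the fingers measure 114 mm over their backs; the gripper's body (76 mm by 85 mm) begins 54 mm behind the grasp point. The pads swing forward as they close: fully open they stand 13 mm farther back than shut.
Start: joints at [1.095, 0.469, -0.049, 1.532, 0.024, 1.141, -0.082], TCP at [0.292, -0.609, 0.242] pointing down, gripper open.
Joint ranges: [-2.59, 2.59], [-0.33, 1.99], [-1.39, 1.29], [0.1, 2.45], [-1.04, 4.18], [0.21, 1.99], [-2.66, 2.66]. Speed limits (rad/s): [2.57, 2.57, 3.14, 3.14, 3.14, 3.14, 3.14].

INTERFACE

Orientations are given as [roll, pitch, yaw] about the fixed x, y, z axes, in that order (R = Rz(yaw) Ry(pitch) Rx(roll)).
In Python, from plant import robot gives the robot as it stands. Calls block until the motion is done:
- robot.goto(position, orientation): joint-space move of the TCP to a pose.
- robot.move_straight(position, vel=0.15, attitude=None, contact_N=None): straight line of the TCP; attitude=None keeps the orientation; vel is the mean speed in m/s. With contact_N (N) it stops when the force on the tool has changed by that much, and returns True; else False.
- robot.move_joints(angles): joint-space move.
- robot.grip(opening, strength=None): opening from 0.0 (shut) to 1.0 (fully open); strength is the grip in N (None keeps the last); returns when the fingers have stopped.
- robot.sleep(seconds).
- robot.inverse_kinematics(position, orientation): joint angles nearest the present ones, or None.
- robot.sense(): the state.
- robot.grab_frame(name): name is "side" or "top"; returns a dict with "image" (400x640x3 uint8, red, green, blue), "range_z" (400x640 float32, m along the optical axis (not along the pixel's ray), 0 where there is no reading), "fx", "fy", "cx", "cy" (pixels), "dist_coeffs" ([k1, k2, p1, p2, k3] as OpenCV has them; the pictures are not rectified), "R" (3x3) and "t" (3): a world point X has camera coordinates R X + t. Camera axes: x right, y down, z forward; pixel columns grow to the right and rows downward; lengths in m; the calibration is good to about 2 mm. A picture is of the moment at which its call begins.
A pose or a line that the arm cannot do raises robot.IKError and nothing moves.
- robot.close_job(): hands the job in; it is judged then, once.
The state is a dict: "t": time; "joint_pos": joint angles; "joint_velocities": joint speeds; "effort": joint torques, N m; "tcp_pos": TCP position; "tcp_rot": TCP orientation; "wrist_force": force on the tool from outside, world axes, zero at the start; "torque": the same for the moment, N m; "opening": opening from 0.0 (shut) to 1.0 (fully open); "gripper_force": force on a finger pad.
Only numpy, scipy, OpenCV 4.12 (cv2) and the standard library are available. Lean on these libraries where they do the work, as an engineer would, in place of code of your own. Each camera call takes 0.05 s, during which the arm holds its last target. There are 200 camera calls.

## Working session

There is one attempt and no reset: what is moved stays moved. The work goes in short steps, each a Python script; the robot and the scene stay as the last script left them, time stands still between calls to the robot, and variables do not carry over. Pictures are saved under pics/ and viewed, at most 10 in all, crops included, and the job is handed in when it is done.

```bash
mkdir -p pics; ls; python3 - <<'E'
from plant import robot
import cv2,numpy as np
for n in("top","side"):
    f=robot.grab_frame(n); cv2.imwrite(f"pics/{n}0.png",f["image"][:,:,::-1]); np.savez(f"/tmp/{n}0.npz",**f)
    print(n,f["fx"],f["dist_coeffs"],(-f["R"].T@f["t"]).round(3),f["R"].round(2).tolist())
s=robot.sense(); print(robot.nose_length,s["tcp_pos"],s["tcp_rot"],s["t"],s["wrist_force"])
E
```

```text
pics
top 468.0204656752344 [-0.09626538  0.          0.          0.          0.        ] [ 0.39  -0.049  0.892] [[-0.0, -1.0, 0.01], [-0.98, 0.0, -0.19], [0.19, -0.01, -0.98]]
side 420.8809721863351 [-0.06205786  0.          0.          0.          0.        ] [0.766 0.467 0.722] [[-0.93, 0.36, -0.01], [0.29, 0.73, -0.62], [-0.22, -0.58, -0.79]]
0.011 [ 0.29146528 -0.60828409  0.24135867] [-3.13983075e+00  5.81815980e-05  4.46852202e-01] 0.1 [-0.77971223  1.0053444  -0.97152397]
```

View pics/top0.png

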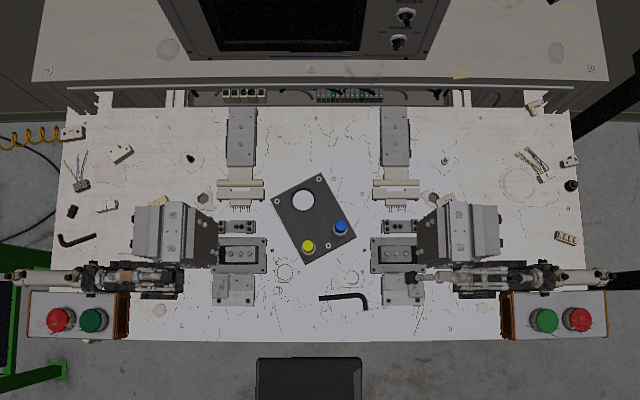

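View pics/side0.png

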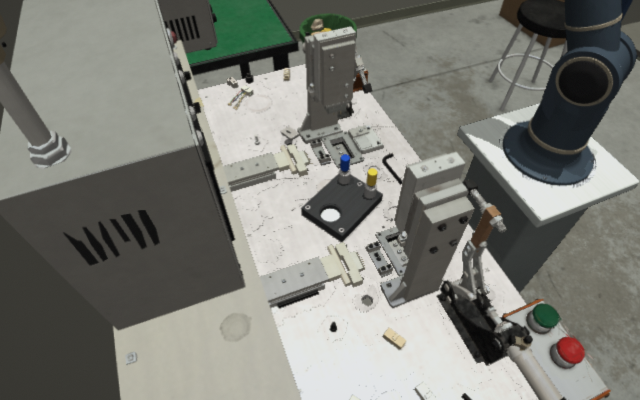

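Top view: hole at (303,201), yellow head (308,246), blue head (341,227), towers at left ~(160,240) and right ~(470,240). Side view: hole (330,214), yellow (372,177), blue (345,163).

```bash
cat > h.py <<'E'
import numpy as np,cv2
def ray(f,px,z):
    K=np.array([[f["fx"],0,f["cx"]],[0,f["fy"],f["cy"]],[0,0,1.]])
    p=cv2.undistortPoints(np.array(px,float).reshape(-1,1,2),K,np.array(f["dist_coeffs"],float)).reshape(-1,2)
    d=np.c_[p,np.ones(len(p))]@f["R"]; c=-f["R"].T@f["t"]
    return c+d*((z-c[2])/d[:,2])[:,None]
def cloud(f):
    v,u=np.mgrid[:400,:640]; K=np.array([[f["fx"],0,f["cx"]],[0,f["fy"],f["cy"]],[0,0,1.]])
    p=cv2.undistortPoints(np.stack([u,v],-1).reshape(-1,1,2).astype(float),K,np.array(f["dist_coeffs"],float)).reshape(400,640,2)
    Z=f["range_z"][...,None]; return (np.concatenate([p*Z,Z],-1)-f["t"])@f["R"]
def blob(m,lo=15):
    n,l,s,c=cv2.connectedComponentsWithStats(m.astype(np.uint8))
    k=1+np.argmax(s[1:,4]); return l==k,c[k],s[k]
def pins(f,box):
    "head centre (x,y,z) from cloud points on the head top, per colour"
    h=cv2.cvtColor(f["image"],cv2.COLOR_RGB2HSV); P=cloud(f); out={}
    u0,v0,u1,v1=box; w=np.zeros((400,640),bool); w[v0:v1,u0:u1]=1
    for n,a,b in(("yellow",22,35),("blue",100,130)):
        m,c,s=blob(w&(h[...,0]>=a)&(h[...,0]<=b)&(h[...,1]>130)&(h[...,2]>60))
        q=P[m&(f["range_z"]>0)]; zt=np.percentile(q[:,2],90); t=q[q[:,2]>zt-.006]
        out[n]=(c.round(1),s.tolist(),zt.round(4),t.mean(0).round(4),cv2.minEnclosingCircle(t[:,:2].astype(np.float32)))
    return out
E
python3 - <<'E'
from h import *
F={n:dict(np.load(f"/tmp/{n}0.npz")) for n in("top","side")}
for n,b in(("top",(260,170,370,270)),("side",(290,140,400,250))):
    f=F[n]; 
    for k,v in pins(f,b).items(): print(n,k,v)
    P=cloud(f); g=f["image"].max(2); w=np.zeros((400,640),bool); w[b[1]:b[3],b[0]:b[2]]=1
    d,c,s=blob(w&(g<110)); cn,_=cv2.findContours(d.astype(np.uint8),cv2.RETR_EXTERNAL,cv2.CHAIN_APPROX_NONE)
    hull=cv2.convexHull(max(cn,key=len))[:,0]
    W=ray(f,hull,.024)[:,:2].astype(np.float32); print(" plate rect",cv2.minAreaRect(W))
    fill=np.zeros((400,640),np.uint8); cv2.fillConvexPoly(fill,hull,1)
    m,c,s=blob((fill>0)&(g>150)&(cv2.cvtColor(f["image"],cv2.COLOR_RGB2HSV)[...,1]<60)); print(" hole",c,s.tolist(),ray(f,[c],.024),ray(f,[c],.010), "z",np.median(P[m][:,2]))
    q=P[d][:,2]; print(" plate z",np.median(q))
P=cloud(F["top"])
for x in np.arange(.35,.75,.04):
    q=P[(abs(P[...,0]-x)<.02)&(P[...,2]>.12)&(abs(P[...,1])<.5)&(F["top"]["range_z"]>0)]
    if len(q): 
        L=q[q[:,1]>.05];R=q[q[:,1]<-.05]; print(round(x,2),"L ymin",L[:,1].min() if len(L) else None,"R ymax",R[:,1].max() if len(R) else None,"zmax",q[:,2].max())
E
```

```text
top yellow (array([307.4, 245.5]), [302, 240, 12, 12, 111], np.float64(0.1012), array([ 0.471 , -0.0234,  0.0995]), ((0.4708223342895508, -0.023201754316687584), 0.009721729904413223))
top blue (array([340.5, 225.1]), [335, 220, 12, 12, 105], np.float64(0.1009), array([ 0.5055, -0.08  ,  0.0993]), ((0.5057494044303894, -0.07993331551551819), 0.009658517315983772))
 plate rect ((0.5304052233695984, -0.030752412974834442), (0.14195933938026428, 0.11025746166706085), 28.316349029541016)
 hole [302.87538941 199.77258567] [293, 190, 21, 20, 321] [[ 0.56468013 -0.01204514  0.024     ]] [[ 0.56749954 -0.01144292  0.01      ]] z 0.011914529663098921
 plate z 0.02556869087365441
side yellow (array([371.6, 176.7]), [368, 169, 9, 17, 132], np.float64(0.0988), array([ 0.4718, -0.0222,  0.0975]), ((0.47156956791877747, -0.023726901039481163), 0.00977076031267643))
side blue (array([344.6, 162. ]), [341, 154, 9, 17, 128], np.float64(0.0991), array([ 0.5061, -0.0788,  0.0979]), ((0.5055464506149292, -0.0794672816991806), 0.009808608330786228))
 plate rect ((0.5149016380310059, -0.04666854441165924), (0.2109680324792862, 0.13965879380702972), 30.663236618041992)
 hole [359.10320285 170.86120996] [345, 161, 24, 22, 281] [[ 0.46188933 -0.09462351  0.024     ]] [[ 0.45579164 -0.10589814  0.01      ]] z 0.0005635748328253126
 plate z 0.024030284462741074
0.39 L ymin 0.159230798451902 R ymax -0.17263951063536134 zmax 0.2500127725991409
0.43 L ymin 0.11588939690247249 R ymax -0.17275695726630522 zmax 0.294265965480083
0.47 L ymin 0.11586154515095164 R ymax -0.19535835691377765 zmax 0.29303712404973264
0.51 L ymin 0.11681214824088085 R ymax -0.195875679702579 zmax 0.2933590949630398
```

```bash
cat > st.py <<'E'
from plant import robot
import numpy as np
def st(m=""):
    s=robot.sense(); print(m,"t%.2f"%s["t"],s["tcp_pos"].round(4) if hasattr(s["tcp_pos"],"round") else s["tcp_pos"],np.round(s["tcp_rot"],3),"F",np.round(s["wrist_force"],2),"op %.3f gf %.1f"%(s["opening"],np.max(s["gripper_force"])))
    return s
E
python3 - <<'E'
from st import *
P=[.471,-.0233]
c=[]
for yaw in np.deg2rad([121,-59]):
    a=robot.inverse_kinematics([*P,.073],[np.pi,0,yaw]); b=robot.inverse_kinematics([.5656,-.0118,.059],[np.pi,0,yaw]); print(np.round(a,2) if a is not None else a, np.round(b,2) if b is not None else b)
    if a is not None and b is not None: c.append((np.abs(np.array(a)-robot.sense()["joint_pos"]).max(),yaw))
yaw=min(c)[1]; print("yaw",yaw)
robot.move_straight([.2915,-.6083,.42],vel=.2); st()
robot.goto([*P,.42],[np.pi,0,yaw]); st()
robot.grip(.6,25)
robot.move_straight([*P,.16],vel=.15); s=st()
import cv2
f=robot.grab_frame("side"); cv2.imwrite("pics/a.png",cv2.resize(f["image"][80:260,250:490,::-1],(800,600)))
E
```

```text
[ 0.45  0.45 -0.6   2.13  0.4   0.67  0.11] [ 0.41  0.6  -0.62  1.93  0.5   0.77  0.05]
[-0.74  0.54  0.92  2.2  -0.67  0.71 -1.97] [-0.05  0.52 -0.    1.95  0.    0.67 -2.66]
yaw 2.111848394913139
 t1.14 [ 0.2913 -0.6078  0.4184] [-3.139  0.     0.447] F [-0.1   0.32 -0.8 ] op 1.002 gf 0.0
 t3.33 [ 0.4713 -0.0248  0.4198] [-3.141 -0.     2.109] F [-0.04 -0.04 -0.36] op 1.001 gf 0.0
 t5.65 [ 0.4715 -0.0233  0.1606] [3.140e+00 1.000e-03 2.112e+00] F [ 0.33 -0.06 -0.25] op 0.601 gf 0.0
```

View pics/a.png

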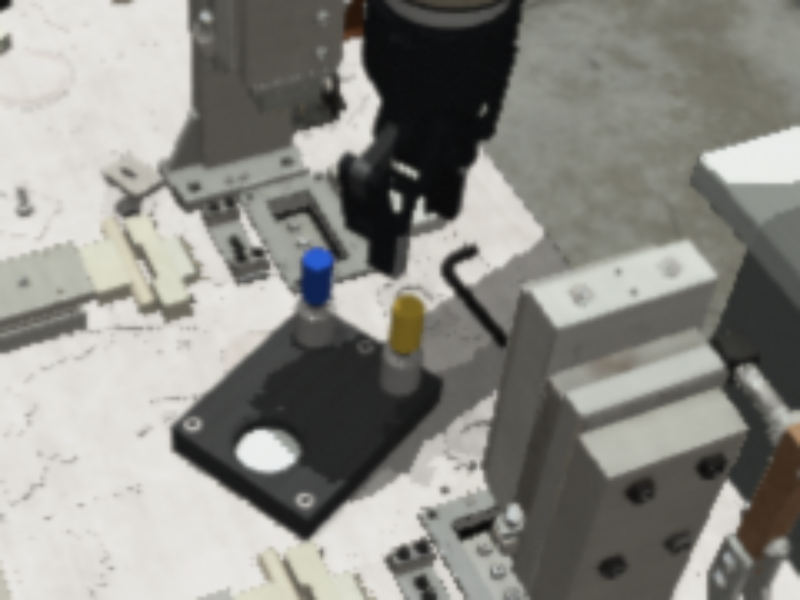

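The open fingers, at about (390,270) and (450,215), hang above the yellow head at (405,300). Blue is clear at (317,255) and the hole is at (267,450). Next I descend and grip.

```bash
python3 - <<'E'
from st import *
import cv2
from h import pins
print(robot.move_straight([.471,-.0233,.073],vel=.08,contact_N=6)); st("down")
robot.grip(0.0,25); st("grip")
print(robot.move_straight([.471,-.0233,.068],vel=.02,contact_N=4)); st("seat")
f=robot.grab_frame("side"); cv2.imwrite("pics/b.png",cv2.resize(f["image"][110:230,290:450,::-1],(800,600)))
E
```

```text
False
down t6.94 [ 0.4714 -0.0232  0.0734] [3.141e+00 1.000e-03 2.112e+00] F [0.05 0.09 0.2 ] op 0.603 gf 0.0
grip t7.33 [ 0.4713 -0.0233  0.0734] [3.141e+00 1.000e-03 2.112e+00] F [ 0.41 -0.56  3.17] op 0.225 gf 25.8
True
seat t7.53 [ 0.4714 -0.0236  0.0731] [-3.140e+00  2.000e-03  2.112e+00] F [-2.24 -0.79  6.53] op 0.225 gf 26.3
```

View pics/b.png

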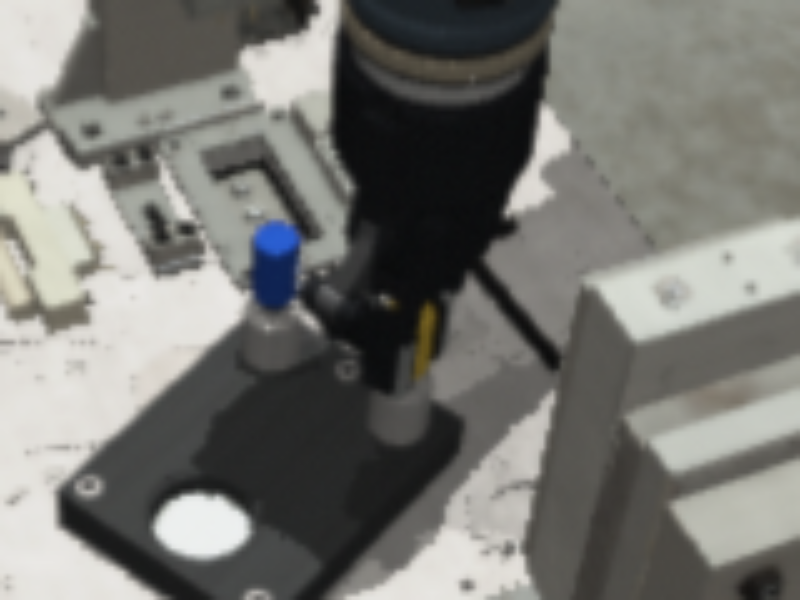

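The yellow pin (head about (425,340), foot (400,415)) is held upright and pressed on the plate with about 6 N. Blue is untouched. Next I slide it in segments, watching the down force.

```bash
python3 - <<'E'
from st import *
A=np.array([.4714,-.0234]);B=np.array([.5656,-.0118]);z=.0728
for k in range(1,7):
    p=A+(B-A)*k/6
    robot.move_straight([*p,z],vel=.05)
    s=st(k); fz=s["wrist_force"][2]
    if k<5:
        if fz<2: z-=.0005
        elif fz>12: z+=.0003
E
```

```text
1 t8.05 [ 0.4876 -0.0214  0.073 ] [-3.142e+00  2.000e-03  2.112e+00] F [-0.05  0.24  2.51] op 0.226 gf 26.2
2 t8.52 [ 0.5021 -0.0197  0.0729] [-3.139e+00  1.000e-03  2.111e+00] F [-1.76  0.55  6.53] op 0.219 gf 27.0
3 t8.98 [ 0.5181 -0.0177  0.073 ] [-3.139e+00  1.000e-03  2.111e+00] F [-1.55  0.17  5.91] op 0.230 gf 26.9
4 t9.45 [ 0.5338 -0.0157  0.073 ] [-3.139e+00  1.000e-03  2.112e+00] F [-2.54 -0.2   6.49] op 0.224 gf 26.8
5 t9.92 [ 0.5503 -0.0136  0.0728] [3.141e+00 2.000e-03 2.112e+00] F [0.96 0.69 2.52] op 0.224 gf 26.2
6 t10.38 [ 0.5654 -0.0118  0.0723] [-3.140e+00  1.000e-03  2.112e+00] F [ 0.14 -0.46 -0.84] op 0.226 gf 26.0
```

Contact stayed on throughout, and the force has vanished over the hole. Next I lower the pin to the bottom.

```bash
python3 - <<'E'
from st import *
import cv2
robot.sleep(.2); st()
print(robot.move_straight([.5656,-.0118,.052],vel=.03,contact_N=5)); s=st("low"); 
f=robot.grab_frame("side"); cv2.imwrite("pics/c.png",cv2.resize(f["image"][130:250,260,None][:0] if 0 else f["image"][130:250,270:430,::-1],(800,600)))
E
```

```text
t10.58 [ 0.5652 -0.0119  0.0726] [-3.140e+00  1.000e-03  2.112e+00] F [ 0.05  0.62 -0.87] op 0.221 gf 26.0
True
low t11.09 [ 0.5654 -0.0119  0.0587] [-3.139e+00  1.000e-03  2.111e+00] F [-0.66  0.44  4.67] op 0.223 gf 26.5
```

View pics/c.png

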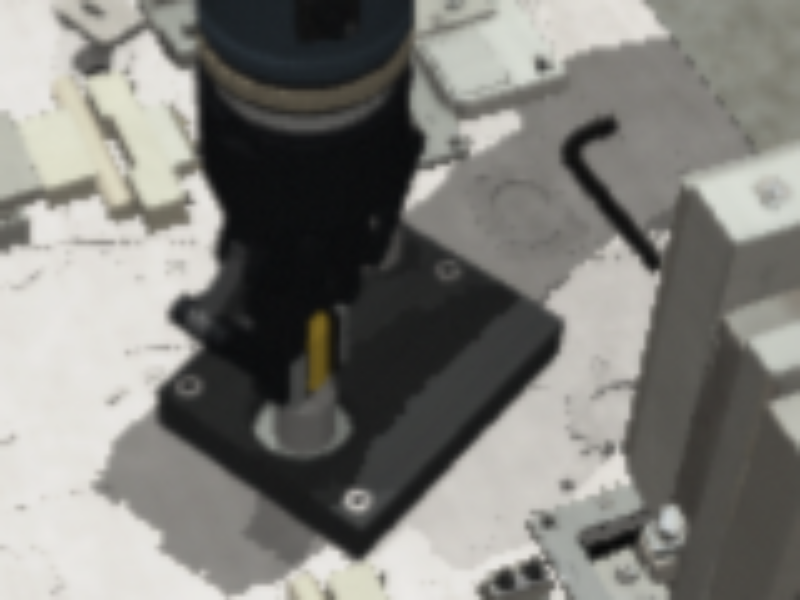

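The foot sits centred in the hole at (303,420). It went down 14 mm before contact, so it is bottomed. Next I release and retract.

```bash
python3 - <<'E'
from st import *
import cv2
from h import *
p=[.5656,-.0118]
robot.move_straight([*p,.0588],vel=.03); st("relax")
robot.grip(.55); st("open")
robot.move_straight([*p,.12],vel=.06); robot.move_straight([*p,.40],vel=.2); st("up")
robot.goto([.35,-.45,.42],[np.pi,0,1.2]); st("away")
f=robot.grab_frame("top")
for k,v in pins(f,(260,170,370,270)).items(): print(k,v)
g=robot.grab_frame("side")
for k,v in pins(g,(290,140,400,250)).items(): print(k,v)
cv2.imwrite("pics/d.png",np.hstack([cv2.resize(i[a:a+110,b:b+100,::-1],(400,440)) for i,a,b in((f["image"],165,265),(g["image"],140,290))]))
E
```

```text
relax t11.39 [ 0.5657 -0.0117  0.0588] [-3.139e+00  1.000e-03  2.111e+00] F [-0.27 -0.13  2.21] op 0.225 gf 26.2
open t11.78 [ 0.5655 -0.0118  0.0586] [-3.139  0.     2.111] F [-0.29  0.24 -0.14] op 0.553 gf 0.0
up t14.49 [ 0.5651 -0.012   0.3988] [-3.137 -0.     2.111] F [ 0.08  0.04 -0.23] op 0.554 gf 0.0
away t16.27 [ 0.3514 -0.4487  0.4201] [ 3.141e+00 -1.000e-03  1.203e+00] F [ 0.99  0.74 -0.16] op 0.556 gf 0.0
yellow (array([300.5, 193.2]), [295, 187, 11, 14, 110], np.float64(0.087), array([ 0.5656, -0.0104,  0.0853]), ((0.5660710334777832, -0.010348926298320293), 0.010059913620352745))
blue (array([340.5, 225.1]), [335, 220, 12, 12, 104], np.float64(0.101), array([ 0.5053, -0.0802,  0.0994]), ((0.5057249069213867, -0.07997146248817444), 0.00960376113653183))
yellow (array([330.5, 199. ]), [326, 191, 10, 18, 158], np.float64(0.0846), array([ 0.5663, -0.0097,  0.0832]), ((0.5655234456062317, -0.01075245812535286), 0.01027696207165718))
blue (array([344.6, 162.1]), [341, 154, 9, 17, 129], np.float64(0.0986), array([ 0.5063, -0.0791,  0.0973]), ((0.5062202215194702, -0.08030863106250763), 0.010762827470898628))
```

View pics/d.png

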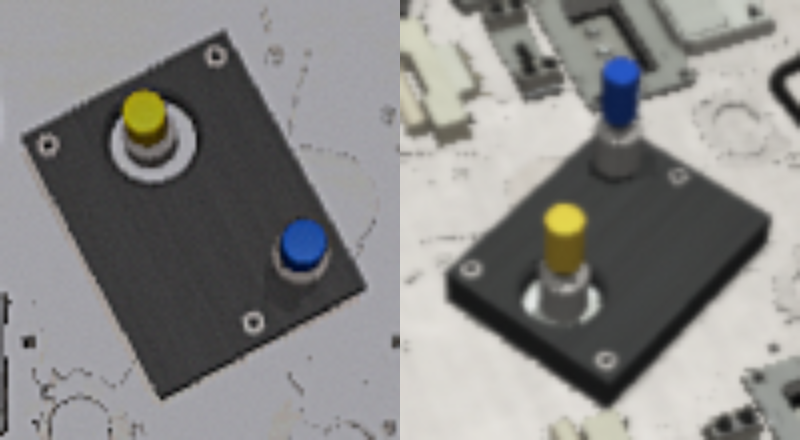

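Yellow stands upright in the hole (foot at (150,145) left, (562,300) right), with its head 14 mm lower than before. Blue hasn't moved, and the robot is clear.

```bash
python3 -c "
from plant import robot
print(robot.close_job())"
```

```text
the job is handed in; nothing more can be done
None
```

The yellow pin was slid across the plate into the hole and released upright on its bottom, the blue pin did not move, and I handed the job in at about 16 s of robot time.

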